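Set the airbrush compressor to high and start it

TASK

Get the airbrush compressor running on high: push its lever along the slot from off, past the first notch, all the way to the second stop, then press the broad button on the switch box fully down and let it come up again. Only push with the fingers: do not pinch the lever, do not press the small button, do not press the broad one before the lever is at its second stop, and leave the pots, brush, models and other loose things standing where they are.

Things in the scene. Friction and masses are not known exactly. Their poses are not given: they have to be found in the camera images.
- compressor: airbrush compressor, fixed to the table: grey box 160 (x) x 180 (y) x 85 mm tall with a flat top; origin at the centre of its underside, z up. A slot for the lever runs along its y axis at x = -30 mm. On the top also stand a round gauge (48 mm across, 13 mm high) at x 45, y -50 mm and a loose paint pot near x 45, y 50 mm.
- lever (a joint): travel of the lever along the compressor's +y, in m: 0 = off (y = -25 mm), 0.025 = first notch, 0.050 = second stop, the hard end of its travel (y = +25 mm). A sprung detent holds it in each of the three places; about 7 N along the slot is needed to push it over either ridge (crests at 0.0125 and 0.0375, stiffest at the start of each climb), and when let go it snaps into the nearest place, to within about 2 mm.
- lever_mid (a point): middle of the lever's upright black paddle, which moves with it: paddle 24 mm wide (compressor x), 14 mm thick (y, the way it slides; its push faces lie 7 mm either side of this point) and standing from 10 to 46 mm above the compressor's top (the push faces from 12 to 42 mm); this point lies 27 mm above that top.
- switchbox: separate switch box, fixed to the table: flat grey box 85 (x) x 130 (y) x 40 mm tall, origin at the centre of its underside, z up. Two black push buttons on its top: the broad start button (36 mm across) at y = +32 mm and the small drain button (16 mm across) at y = -36 mm.
- start_top (a point): centre of the top face of the broad start button, which is pressed straight down; it moves with the button
- start (a joint): how far the start button is down, in m: 0 = up, 0.006 = fully down (5 N), springs back
- drain (a joint): how far the small drain button is down, in m: 0 = up, 0.006 = fully down
- glue: bystander, loose: small glue bottle, 30 mm across, 85 mm tall, standing between the two machines; origin at its underside centre
- paint_pot: bystander, loose: small paint pot, 28 mm across, 32 mm tall, standing on the compressor's top near a far corner; origin at its underside centre
- thinner: bystander, loose: small jar, 34 mm across, 50 mm tall, standing between the two machines; origin at its underside centre
- water_cup: bystander, loose: white cup, 48 mm across, 50 mm tall, standing just beyond the switch box; origin at its underside centre
- brush: bystander, loose: paint brush 170 mm long and 7 mm thick, lying at the left side; origin at its middle
- figure: bystander, loose: dark figure on a wooden disc 60 mm across, 86 mm tall overall, at the back; origin at its underside centre
- model_vehicle: bystander, loose: scale-model tracked vehicle 100 x 53 mm, 41 mm tall, at the back; origin at its underside centre
Mind the look-alikes: they are no part of the job. Leave any orange look-alike of the switchbox alone.

How it is judged:
By the outcome, as a careful person would: the job done as asked, in the order asked, and still so for the second after the job is handed in, with the robot touching nothing.
It also fails if it takes over 42 s, if anything falls off the work surface, if the arm or the gripper's body presses on something with over 40 N, if the wrist force passes 120 N, or if a joint passes its speed limit or range.

ROBOT

A 6-joint arm with a two-finger parallel gripper is mounted at the origin on the work surface. World frame = base frame: x ahead of the robot, y to its left, z up, the work surface at z = 0. Lengths are in m, angles in rad, forces in N, time in s.
With the tool pointing down it reaches from about 0.35 to 0.775 m from the base axis. Payload 7.3 kg.
Tool frame: the origin (TCP) lies on the centre line of the jaws, within the pads' length; the fingertips stand 17 mm ahead of it and the grasp point (between the pads) lies 2 mm behind it (robot.tcp_to_tips is the distance from the TCP to the fingertips, in m); z points along the fingers, y is the line along which they close (so a half turn about z gives the same grasp; the last joint's range is limited). The gripper opens to 92 mm and grips with 3 to 60 N. Pads are 19 mm wide; open, the fingers measure 130 mm over their backs; the gripper's body (75 mm by 190 mm) begins 47 mm behind the grasp point.
Start: joints at [1.143, 0.342, 1.524, -0, 1.275, -0.146], TCP at [0.146, 0.504, 0.244] pointing down, gripper open.
Joint ranges: [-2.53, 2.53], [-0.77, 2.02], [0.04, 2.7], [-1, 4.14], [0.28, 2.66], [-3.11, 3.11]. Speed limits (rad/s): [2.57, 2.57, 3.14, 3.14, 3.14, 3.14].

INTERFACE

Orientations are given as [roll, pitch, yaw] about the fixed x, y, z axes, in that order (R = Rz(yaw) Ry(pitch) Rx(roll)).
In Python, from cell import robot gives the robot as it stands. The module is installed in compiled form; this text tells all that it offers.
- The arm moves only by the tool carry_out, never from a script. Its argument "commands" is a list of rows, each a list of 3 entries, a list of its own where there are three numbers: the shift along the tool's x, y, z in m, then the turn about the tool's z in rad, then the opening, from 0 (shut) to 1 (fully open). In form: [[[dx, dy, dz], yaw, claw], ...]. A call has 1 to 20 rows; each row shifts and turns the commanded pose from where the row before left it, along the tool's axes as they then stand; what a row does not reach is not made up. A row lasts 1/8 s, in which the tool goes at most 62.5 mm and 10.7 degrees, less where a joint would pass 70% of its speed; a pose out of reach is approached as far as the arm can. A call is refused whole if a number of a shift passes 0.0625 or a number of a turn 0.188, either way. A call with a gripper value outside its range is refused whole. The fingers move at their own pace and stop on an object; "newtons" is the grip in N (left out, the last holds). Time passes only in rows, so rows that do not move let the fingers close. It gives the time, the measured TCP pose, the force, the opening and the grip force at its end, in the units of the state.
- robot.observe(): the state, without advancing time (a new reading comes with each control period).
- robot.read_camera(name): name is "scene" or "side" or "wrist"; returns a dict with "pixels" (384x512x3 uint8, red, green, blue), "fx", "fy", "cx", "cy" (pixels), "view" (4x4, takes a point from world to camera coordinates); the wrist camera has in their place "T_tool_cam" (4x4, takes a point from camera to tool coordinates, whose origin is the TCP and whose axes are the flange's). Camera axes: x right, y up, looking along -z (the intrinsics and any distortion apply to the point x, -y, -z); pixel columns grow to the right and rows downward; lengths in m; the calibration is good to about 2 mm. A picture is of the moment at which its call begins: read the wrist's pose just before it. There is no depth.
- robot.hand_in(): hands the job in; it is judged then, once.
Trained networks look in a picture, given as the dict that the camera call returned (one of the last four; its "shot" number tells which), for a name from the list of things; names that differ only in an ending like _2 or _b are one class to them, and where a whole thing is asked for, a point or a joint stands for the part that bears it (a point fixed in the world has none). Each returns a list of dicts, best first, with "p" (0 to 1); they miss things now and then, are a little off and sometimes report something else, mostly with a low value. They report only what shows in the picture. A call takes as long as a camera call. They do not tell look-alikes from the thing itself.
- robot.find_in(picture, name): "at" ([column, row] in pixels, amid what is visible of it).
- robot.tip_of(picture, name): "at" ([column, row] in pixels: a listed point, or the origin of a listed thing).
The state is a dict: "time": time; "qpos": joint angles; "qvel": joint speeds; "joint_efforts": joint torques, N m; "tool_pos": TCP position; "tool_rot": TCP orientation; "contact_force": force on the tool from outside, world axes, zero at the start; "torque": the same for the moment, N m; "opening": finger opening in m; "grip_force": force on a finger pad.
Only numpy, scipy, OpenCV 4.12 (cv2) and the standard library are available. Lean on these libraries where they do the work, as an engineer would, in place of code of your own. Each camera call takes 0.05 s, during which the arm holds its last target. There are 200 camera calls.

## Working session

There is one attempt and no reset: what is moved stays moved. The work goes in short steps, Python scripts to look and compute and a tool call to move; the robot and the scene stay as the last step left them, time stands still between calls to the robot, and variables do not carry over. Pictures are saved under pics/ and viewed, at most 10 in all, crops included, and the job is handed in when it is done.

Besides the shell and the picture viewer there is one more tool, called after "Call:" as name(argument=value, ...), one argument or row to a line, values as JSON. carry_out: Moves the arm, as the interface text tells. Its arguments: {"type":"object","properties":{"commands":{"type":"array"},"newtons":{"type":"number"}},"required":["commands"]}

```bash
mkdir -p pics; cat > h.py <<'E'
import numpy as np, cv2
from cell import robot
def save(p,n): cv2.imwrite('pics/'+n+'.png', cv2.cvtColor(p['pixels'],cv2.COLOR_RGB2BGR))
def proj(p,X):
    X=np.atleast_2d(X); c=(p['view']@np.c_[X,np.ones(len(X))].T).T
    return np.c_[p['cx']+p['fx']*c[:,0]/-c[:,2], p['cy']-p['fy']*c[:,1]/-c[:,2]]
def ray(p,uv):
    V=np.linalg.inv(p['view']); d=np.array([(uv[0]-p['cx'])/p['fx'],-(uv[1]-p['cy'])/p['fy'],-1])
    return V[:3,3],V[:3,:3]@d
def atz(p,uv,z):
    o,d=ray(p,uv); return o+d*(z-o[2])/d[2]
E
python3 - <<'E'
from h import *
print(robot.observe())
ps={}
for c in ('scene','side'):
    p=robot.read_camera(c); save(p,c+'0'); print(c,[k for k in p], p['view'].round(3).tolist(),p['fx'],p['cx'])
    for n,z in (('compressor',0),('lever_mid',.112),('switchbox',0),('start_top',.045),('glue',0),('thinner',0),('water_cup',0),('paint_pot',.085),('figure',0)):
        for r in robot.tip_of(p,n)[:3]: print(n,round(r['p'],2),np.round(r['at'],1),atz(p,r['at'],z).round(3))
    ps[c]=p['pixels']
E
```

```text
{'time': 0.0, 'qpos': array([ 1.14302931e+00,  3.42726662e-01,  1.52504083e+00, -2.49376160e-06,
        1.27538273e+00, -1.45989154e-01]), 'qvel': array([-6.81120374e-04, -4.35942830e-04, -2.77563071e-04, -1.11172799e-03,
       -7.58636338e-04, -7.57680331e-05]), 'joint_efforts': array([ 2.17047855e-04, -4.31227076e+01, -2.44225448e+01,  7.19799497e-02,
        5.55974082e-02, -1.50286869e-04]), 'tool_pos': array([0.14579483, 0.50394646, 0.24303458]), 'tool_rot': array([-3.14005130e+00, -2.24222529e-04,  2.85981535e+00]), 'contact_force': array([ 0.02615666, -0.72569422,  0.24120036]), 'torque': array([ 0.0850651 ,  0.02425667, -0.05002331]), 'grip_force': 0.0, 'opening': 0.09139711468076492}
scene ['pixels', 'fx', 'fy', 'cx', 'cy', 'view', 'shot'] [[0.834, 0.552, 0.017, -0.447], [-0.367, 0.53, 0.765, 0.052], [0.413, -0.644, 0.644, -1.532], [0.0, 0.0, 0.0, 1.0]] 497.2693341197076 258.75490638596483
compressor 0.92 [234.3 294.8] [ 0.582 -0.175  0.   ]
lever_mid 0.7 [255.  260.9] [ 0.618 -0.143  0.112]
lever_mid 0.61 [214.8 268.4] [ 0.557 -0.211  0.112]
switchbox 0.97 [288.4 194.7] [
[... 698 characters left out ...]
61.27902318081954
compressor 0.8 [247.7 160.6] [ 0.582 -0.179  0.   ]
lever_mid 0.48 [257.2 129.6] [ 0.553 -0.178  0.112]
switchbox 0.93 [246.3 256.2] [0.503 0.205 0.   ]
switchbox 0.78 [385.7 314. ] [0.208 0.295 0.   ]
switchbox 0.41 [248.6 247.1] [0.503 0.177 0.   ]
start_top 0.9 [401.5 311.8] [0.193 0.316 0.045]
start_top 0.75 [246.4 248.6] [0.498 0.223 0.045]
glue 0.66 [269.5 201.8] [0.482 0.006 0.   ]
thinner 0.5 [218.  192.8] [ 0.628 -0.003  0.   ]
water_cup 0.69 [201.7 262.1] [0.595 0.241 0.   ]
water_cup 0.58 [245.6 247.6] [0.51 0.18 0.  ]
paint_pot 0.66 [235.2 143.1] [ 0.609 -0.134  0.085]
figure 0.73 [139.4 230.3] [0.772 0.176 0.   ]
figure 0.44 [258.5 125.6] [ 0.592 -0.416  0.   ]
```

```bash
python3 - <<'E'
import cv2
a=cv2.imread('pics/scene0.png')[100:340,160:420]; b=cv2.imread('pics/side0.png')[90:340,130:430]
cv2.imwrite('pics/sceneC.png',cv2.resize(a,None,fx=2.5,fy=2.5,interpolation=cv2.INTER_CUBIC)[:600])
cv2.imwrite('pics/sideC.png',cv2.resize(b,None,fx=2.4,fy=2.4,interpolation=cv2.INTER_CUBIC)[:600])
E
```

```text
(no output)
```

View pics/sceneC.png

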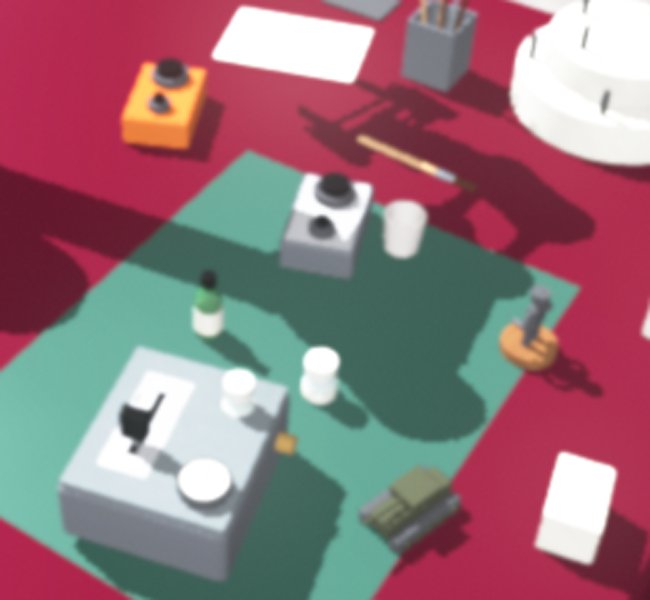

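View pics/sideC.png

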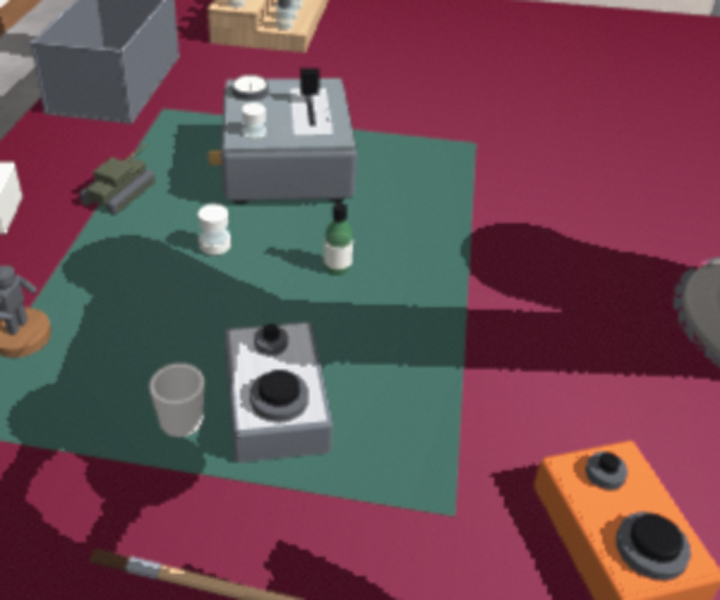

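The grey box at scene (288,195) / side (246,256) is the switch box. The orange one at scene (228,146) / side (386,314) is the look-alike, and both crops confirm the colours. There is only one compressor, at scene (234,295), with the black paddle at about (214,268). I'll fit the box poses to their top corners.

```bash
cat >> h.py <<'E'
def fit(ps,pts,x0):
    # pts: list of (cam, uv, local xyz)
    from scipy.optimize import least_squares
    def W(q,l):
        c,s=np.cos(q[2]),np.sin(q[2]); return np.array([q[0]+c*l[0]-s*l[1],q[1]+s*l[0]+c*l[1],l[2]])
    f=lambda q: np.concatenate([proj(ps[c],W(q,l))[0]-uv for c,uv,l in pts])
    r=least_squares(f,x0,loss='soft_l1'); return r.x,f(r.x).reshape(-1,2).round(1),W
E
python3 - <<'E'
from h import *
ps={c:robot.read_camera(c) for c in('scene','side')}
S=lambda x,y:('scene',np.array([160+x/2.5,100+y/2.5])); D=lambda x,y:('side',np.array([130+x/2.4,90+y/2.4]))
a,b,h=.08,.09,.085
C=[(*S(140,347),(-a,b,h)),(*S(287,387),(a,b,h)),(*S(228,515),(a,-b,h)),(*S(62,487),(-a,-b,h)),(*D(225,152),(a,b,h)),(*D(354,150),(-a,b,h)),(*D(344,80),(-a,-b,h)),(*D(226,83),(a,-b,h))]
q,r,W=fit(ps,C,[.58,-.18,0]); print('comp',q.round(4),r.tolist())
for c,uv in (S(135,421),D(310,81)):
    print([ (L,np.abs(proj(ps[c],W(q,(-.03,-.025+L,.112)))[0]-uv).round(1)) for L in (0,.025,.05)])
print('lever',W(q,(-.03,-.025,.112)))
a,b,h=.0425,.065,.04
C=[(*S(308,175),(-a,b,h)),(*S(373,183),(a,b,h)),(*S(352,250),(a,-b,h)),(*S(283,240),(-a,-b,h)),(*D(228,330),(a,-b,h)),(*D(308,322),(-a,-b,h)),(*D(328,425),(-a,b,h)),(*D(236,437),(a,b,h))]
q,r,W=fit(ps,C,[.5,.2,0]); print('box',q.round(4),r.tolist()); print('start',W(q,(0,.032,.052)))
for c,uv in (S(335,186),D(278,387)): print([(z,(proj(ps[c],W(q,(0,.032,z)))[0]-uv).round(1)) for z in(.04,.05,.06)])
p=robot.observe(); w=robot.read_camera('wrist'); print(w['T_tool_cam'].round(3),w['fx'])
E
```

```text
comp [ 0.5782 -0.1789  0.2517] [[-1.8, -3.0], [2.3, -2.2], [0.0, 6.9], [-3.2, -2.9], [-2.6, -0.1], [1.2, -0.4], [-0.8, -0.9], [-1.9, -1.5]]
[(0, array([0.2, 0.4])), (0.025, array([4.6, 8.4])), (0.05, array([ 8.9, 16.2]))]
[(0, array([0.8, 0.7])), (0.025, array([0.3, 4.7])), (0.05, array([0.3, 8.8]))]
lever [ 0.5553978  -0.21062963  0.112     ]
box [0.5063 0.2124 0.3343] [[-1.6, -1.7], [0.4, -0.2], [0.7, 1.1], [-1.5, -0.2], [-3.0, -0.4], [0.5, -0.5], [1.6, 0.5], [-2.0, 0.1]]
start [0.49580213 0.2426226  0.052     ]
[(0.04, array([-0.7,  2.9])), (0.05, array([-0.4,  0.3])), (0.06, array([-0.2, -2.4]))]
[(0.04, array([-0.3,  6.1])), (0.05, array([-0.3,  2.9])), (0.06, array([-0.4, -0.4]))]
[[ 0.     0.962  0.274  0.073]
 [ 1.    -0.    -0.     0.001]
 [-0.     0.274 -0.962 -0.143]
 [ 0.     0.     0.     1.   ]] 271.4217406905851
```

Call:
carry_out(
  commands=[
    [[0,0,0],0.173,0],
    [[0,0,0],0.173,0],
    [[0,0,0],0.173,0],
    [[0,0,0],0.173,0],
    [[0,0,0],0.173,0],
    [[0,0,0],0.173,0],
    [[-0.042,0.021,0],0,0],
    [[-0.042,0.021,0],0,0],
    [[-0.042,0.021,0],0,0],
    [[-0.042,0.021,0],0,0],
    [[-0.042,0.021,0],0,0],
    [[-0.042,0.021,0],0,0],
    [[-0.042,0.021,0],0,0],
    [[-0.042,0.021,0],0,0],
    [[-0.042,0.021,0],0,0],
    [[-0.042,0.021,0],0,0],
  ],
  newtons=20,
)

```text
time: 3.15
tool_pos: [0.4546, 0.1483, 0.2439]
tool_rot: [3.141, -0.0, 1.822]
contact_force: [0.8, -0.3, 0.5]
opening: 0.0004
grip_force: 0.0
```

Call:
carry_out(
  commands=[
    [[-0.048,0.001,0],0,0],
    [[-0.048,0.001,0],0,0],
    [[-0.048,0.001,0],0,0],
    [[-0.048,0.001,0],0,0],
    [[-0.048,0.001,0],0,0],
    [[-0.048,0.001,0],0,0],
    [[-0.048,0.001,0],0,0],
    [[-0.048,0.002,0],0,0],
    [[-0.048,0.002,0],0,0],
    [[0,0,0],0,0],
    [[0,0,0],0,0],
  ],
)

```text
time: 4.53
tool_pos: [0.5714, -0.2657, 0.2433]
tool_rot: [-3.141, -0.001, 1.822]
contact_force: [-0.4, -0.0, 0.1]
opening: 0.0004
grip_force: 0.0
```

```bash
cat >> h.py <<'E'
def wrist():
    from scipy.spatial.transform import Rotation as R
    o=robot.observe(); p=robot.read_camera('wrist'); T=np.eye(4); T[:3,:3]=R.from_euler('xyz',o['tool_rot']).as_matrix(); T[:3,3]=o['tool_pos']
    p['view']=np.linalg.inv(T@p['T_tool_cam']); return o,p
E
python3 - <<'E'
from h import *
o,p=wrist(); save(p,'w1'); print(o['time'],o['tool_pos'],o['tool_rot'],o['opening'],o['contact_force'])
q=(.5782,-.1789,.2517)
for n,z in(('lever_mid',.112),('compressor',0),('paint_pot',.085)):
    for r in robot.tip_of(p,n)[:2]: print(n,r['p'],np.round(r['at']),atz(p,r['at'],z).round(4))
print(proj(p,[.5554,-.2106,.112]))
E
```

```text
4.525 [ 0.57139038 -0.26567674  0.24327523] [-3.14110889e+00 -1.14335081e-03  1.82151424e+00] 0.000380155407535886 [-0.4294239  -0.04123488  0.12328916]
lever_mid 0.71 [256. 134.] [ 0.5577 -0.2148  0.112 ]
compressor 0.73 [279. 106.] [ 0.5807 -0.1796  0.    ]
paint_pot 0.6 [324.  56.] [ 0.6055 -0.125   0.085 ]
[[254.81742398 129.24970967]]
```

View pics/w1.png

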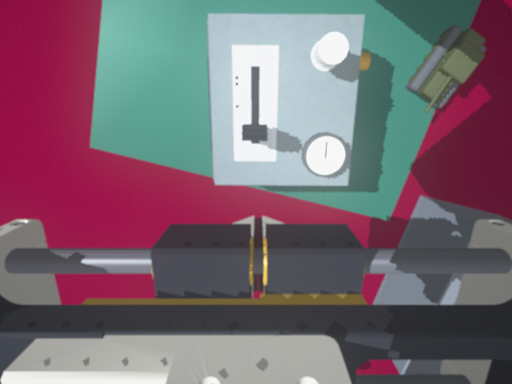

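Wrist view: the paddle is at (255,132) in a vertical slot at column 255. The gauge is at (326,155), the pot at (330,50), and the closed fingers at column 258. The tool lines up with the slot, so I'll descend behind the paddle and start pushing.

Call:
carry_out(
  commands=[
    [[0,0,0.032],0,0],
    [[0,0,0.032],0,0],
    [[0,0,0.032],0,0],
    [[0,0,0.03],0,0],
    [[0.01,0,0],0,0],
    [[0.01,0,0],0,0],
    [[0.006,0,0],0,0],
    [[0,0,0],0,0],
  ],
)

```text
time: 5.72
tool_pos: [0.5656, -0.2404, 0.119]
tool_rot: [3.14, 0.001, 1.823]
contact_force: [-1.1, 0.6, -0.7]
opening: 0.0006
grip_force: 0.0
```

Call:
carry_out(
  commands=[
    [[0.005,0,0],0,0],
    [[0.005,0,0],0,0],
    [[0.005,0,0],0,0],
    [[0,0,0],0,0],
  ],
)

```text
time: 6.22
tool_pos: [0.5617, -0.2269, 0.1178]
tool_rot: [3.141, 0.001, 1.822]
contact_force: [1.7, -3.2, -0.9]
opening: 0.0005
grip_force: 1.8
```

Call:
carry_out(
  commands=[
    [[0.005,0,0],0,0],
    [[0.005,0,0],0,0],
    [[0.005,0,0],0,0],
    [[0.005,0,0],0,0],
    [[0.005,0,0],0,0],
    [[0.005,0,0],0,0],
    [[0.005,0,0],0,0],
    [[0.005,0,0],0,0],
    [[0,0,0],0,0],
  ],
)

```text
time: 7.35
tool_pos: [0.5514, -0.1868, 0.1178]
tool_rot: [-3.141, -0.001, 1.822]
contact_force: [-0.5, 0.4, 0.7]
opening: 0.0005
grip_force: 0.0
```

Call:
carry_out(
  commands=[
    [[0.003,0,0],0,0],
    [[0.003,0,0],0,0],
    [[0,0,0],0,0],
  ],
)

```text
time: 7.72
tool_pos: [0.5502, -0.1823, 0.1178]
tool_rot: [3.141, 0.001, 1.822]
contact_force: [0.6, -4.1, -2.0]
opening: 0.0004
grip_force: 1.7
```

Call:
carry_out(
  commands=[
    [[0.002,0,0],0,0],
    [[0.002,0,0],0,0],
    [[0,0,0],0,0],
  ],
)

```text
time: 8.1
tool_pos: [0.5501, -0.182, 0.1179]
tool_rot: [3.14, 0.007, 1.821]
contact_force: [2.6, -16.5, -6.5]
opening: 0.0007
grip_force: 8.4
```

```bash
python3 - <<'E'
from h import *
o,p=wrist(); save(p,'w2'); print(o['time'],o['tool_pos'],o['contact_force'])
d=np.array([-.249,.968])
for n in('lever_mid',):
    for r in robot.tip_of(p,n)[:2]: print(n,r['p'],np.round(r['at']),atz(p,r['at'],.112).round(4))
E
```

```text
8.1 [ 0.55014857 -0.18197695  0.11791475] [  2.60443237 -16.50582201  -6.53056697]
lever_mid 0.56 [254. 214.] [ 0.545  -0.1663  0.112 ]
```

View pics/w2.png

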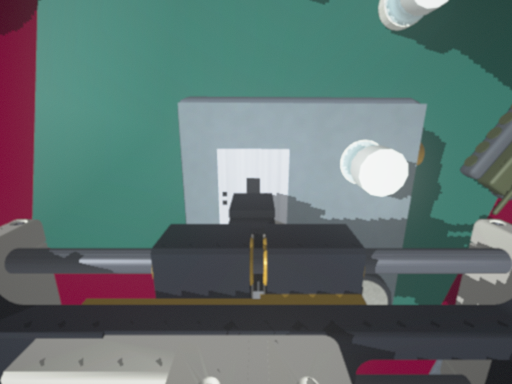

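The push stalled at 17 N after about 50 mm of travel. In the picture the paddle is at (252,210), against the fingers and well along the slot, so this is the second stop. I'll back off, rise and check that it stays there.

Call:
carry_out(
  commands=[
    [[-0.01,0,0],0,0],
    [[-0.02,0,0],0,0],
    [[-0.02,0,0],0,0],
    [[0,0,-0.03],0,0],
    [[0,0,-0.04],0,0],
    [[0,0,-0.04],0,0],
    [[0,0,-0.015],0,0],
    [[0,0,0],0,0],
  ],
)

```text
time: 9.2
tool_pos: [0.5617, -0.2269, 0.2429]
tool_rot: [3.141, 0.001, 1.821]
contact_force: [0.9, 0.1, 0.6]
opening: 0.0006
grip_force: 0.0
```

```bash
python3 - <<'E'
from h import *
o,p=wrist(); save(p,'w3'); print(o['time'],o['tool_pos'],o['contact_force'])
for r in robot.tip_of(p,'lever_mid')[:2]: print(r['p'],np.round(r['at']),atz(p,r['at'],.112).round(4))
E
```

```text
9.2 [ 0.56170863 -0.22691866  0.24292172] [0.89478165 0.07214121 0.62780314]
0.78 [256. 122.] [ 0.5455 -0.1646  0.112 ]
```

View pics/w3.png

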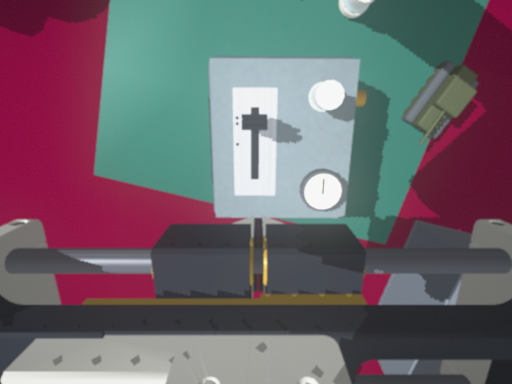

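The lever has held at the paddle position (255,122), about 51 mm along from where it started, so it is at the second stop. The pot and gauge are undisturbed. Next is the switch box.

Call:
carry_out(
  commands=[
    [[0.045,0.006,0],0,0],
    [[0.045,0.006,0],0,0],
    [[0.045,0.006,0],0,0],
    [[0.045,0.006,0],0,0],
    [[0.045,0.006,0],0,0],
    [[0.045,0.006,0],0,0],
    [[0.045,0.006,0],0,0],
    [[0.045,0.005,0],0,0],
    [[0.045,0.005,0],0,0],
    [[0,0,0],0,0],
    [[0,0,0],0,0],
  ],
)

```text
time: 10.68
tool_pos: [0.5109, 0.1784, 0.2414]
tool_rot: [-3.139, 0.0, 1.822]
contact_force: [-0.0, -0.1, 0.1]
opening: 0.0004
grip_force: 0.0
```

```bash
python3 - <<'E'
from h import *
o,p=wrist(); save(p,'w4'); print(o['time'],o['tool_pos'],o['tool_rot'])
for r in robot.tip_of(p,'start_top')[:2]:
    X=atz(p,r['at'],.052); y=o['tool_rot'][2]; d=X-o['tool_pos']
    print(r['p'],np.round(r['at']),X.round(4),'tool shift',np.round([np.cos(y)*d[0]+np.sin(y)*d[1],np.sin(y)*d[0]-np.cos(y)*d[1]],4))
E
```

```text
10.675 [0.51086356 0.17839315 0.24144253] [-3.13916487e+00  2.62408830e-04  1.82228289e+00]
0.83 [260. 121.] [0.4989 0.2403 0.052 ] tool shift [0.0629 0.0038]
0.2 [258. 142.] [0.5023 0.2153 0.052 ] tool shift [0.0379 0.0009]
```

View pics/w4.png

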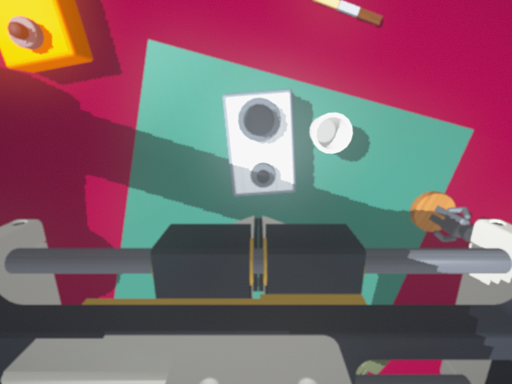

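The grey box's broad button is at (260,120), and the small one at (262,175) is nearer the tool. The cup at (332,133) is clear. I'll move over the broad button and descend.

Call:
carry_out(
  commands=[
    [[0.032,0.002,0],0,0],
    [[0.032,0.001,0],0,0],
    [[0,0,0.04],0,0],
    [[0,0,0.04],0,0],
    [[0,0,0.04],0,0],
    [[0,0,0.03],0,0],
    [[0,0,0.01],0,0],
    [[0,0,0],0,0],
  ],
)

```text
time: 11.78
tool_pos: [0.4986, 0.2409, 0.0827]
tool_rot: [-3.141, 0.0, 1.821]
contact_force: [0.3, 0.6, -0.1]
opening: 0.0001
grip_force: 0.0
```

Call:
carry_out(
  commands=[
    [[0,0,0.005],0,0],
    [[0,0,0.003],0,0],
    [[0,0,0],0,0],
  ],
)

```text
time: 12.15
tool_pos: [0.4993, 0.2417, 0.0756]
tool_rot: [3.139, 0.0, 1.822]
contact_force: [2.8, -1.0, 3.9]
opening: 0.0002
grip_force: 1.7
```

Call:
carry_out(
  commands=[
    [[0,0,0.002],0,0],
    [[0,0,0.002],0,0],
    [[0,0,0],0,0],
  ],
)

```text
time: 12.52
tool_pos: [0.4993, 0.2418, 0.073]
tool_rot: [3.138, 0.0, 1.822]
contact_force: [-0.2, -2.4, 18.5]
opening: 0.0005
grip_force: 9.1
```

Call:
carry_out(
  commands=[
    [[0,0,0.002],0,0],
    [[0,0,0],0,0],
  ],
)

```text
time: 12.78
tool_pos: [0.4995, 0.2418, 0.0727]
tool_rot: [3.137, 0.0, 1.822]
contact_force: [-6.3, -3.7, 31.6]
opening: 0.0004
grip_force: 15.9
```

```bash
python3 - <<'E'
from h import *
p=robot.read_camera('side'); a=p['pixels'][190:300,190:310]; q=robot.read_camera('scene'); b=q['pixels'][130:240,240:360]
cv2.imwrite('pics/press.png',cv2.cvtColor(cv2.resize(np.hstack([a,b]),None,fx=3.3,fy=3.3,interpolation=cv2.INTER_CUBIC),cv2.COLOR_RGB2BGR))
E
```

```text
(no output)
```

View pics/press.png

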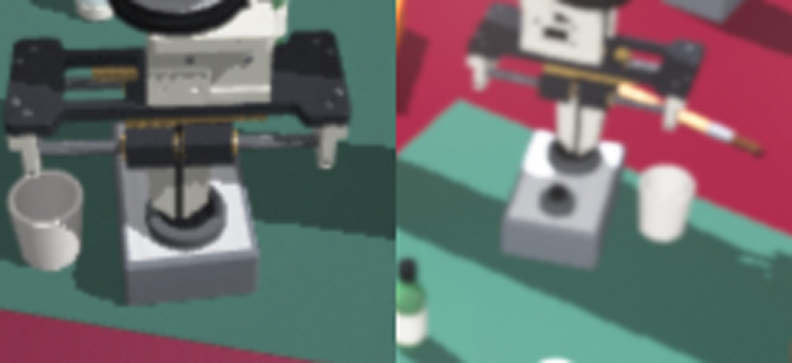

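The fingers are centred inside the collar with the button bottomed out at 31 N, and the cup is clear. Now I'll release it and lift away.

Call:
carry_out(
  commands=[
    [[0,0,-0.005],0,0],
    [[0,0,-0.01],0,0],
    [[0,0,-0.03],0,0],
    [[0,0,-0.04],0,0],
    [[0,0,-0.04],0,0],
    [[0,0,-0.045],0,0],
    [[-0.03,0,0],0,0],
    [[-0.035,0,0],0,0],
    [[0,0,0],0,0],
    [[0,0,0],0,0],
  ],
)

```text
time: 14.12
tool_pos: [0.5138, 0.179, 0.2383]
tool_rot: [-3.14, -0.001, 1.822]
contact_force: [0.0, -0.6, 0.4]
opening: 0.0004
grip_force: 0.0
```

```bash
python3 - <<'E'
from h import *
o,w=wrist(); print(o['time'],o['tool_pos'],o['contact_force'])
p=robot.read_camera('side'); q=robot.read_camera('scene')
cv2.imwrite('pics/end.png',cv2.cvtColor(np.vstack([np.hstack([p['pixels'][90:340,130:430],q['pixels'][90:340,160:460]]),np.hstack([w['pixels'][60:240,150:450],q['pixels'][220:400,160:460] if 0 else np.zeros((180,300,3),np.uint8)])]),cv2.COLOR_RGB2BGR))
for n,z in (('lever_mid',.112),('glue',0),('thinner',0),('water_cup',0),('paint_pot',.085)):
    print(n,[atz(c,r['at'],z).round(3) for c in (p,q) for r in robot.tip_of(c,n)[:1]])
print([(np.round(r['at']),r['p']) for r in robot.tip_of(w,'start_top')[:1]])
E
```

```text
14.125 [0.51382931 0.17898835 0.23827979] [ 0.03410344 -0.56498259  0.39863382]
lever_mid [array([ 0.54 , -0.153,  0.112]), array([ 0.534, -0.167,  0.112])]
glue [array([0.479, 0.   , 0.   ])]
thinner [array([ 0.622, -0.001,  0.   ]), array([ 0.62 , -0.005,  0.   ])]
water_cup [array([0.591, 0.241, 0.   ]), array([0.588, 0.233, 0.   ])]
paint_pot [array([ 0.609, -0.122,  0.085])]
[(array([258., 116.]), 0.79)]
```

View pics/end.png

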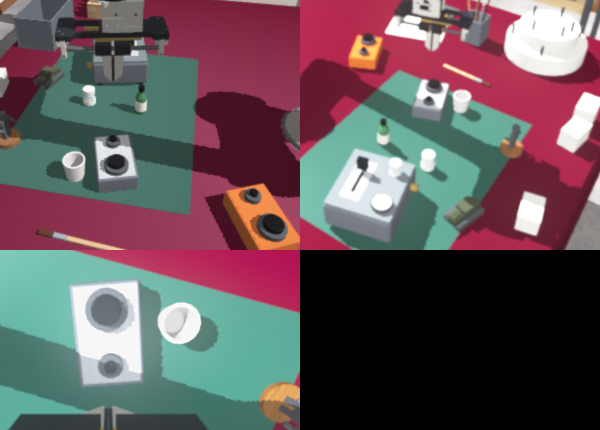

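The final views show the lever at the far end of its slot (scene crop (363,163)), the broad button up again, and every loose thing standing where it was. Handing in.

```bash
python3 -c "
from cell import robot
print(robot.hand_in())"
```

```text
the job is handed in; nothing more can be done
None
```

The lever is at its second stop, and the broad button was then pressed fully down and came up again; the loose things are undisturbed, and the job is handed in at about 14 s, with no verdict returned.

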